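# Change over the flip stops and set the rail for a long cut

### The job

The crosscut board is still set for short pieces. Swing the blue short-length flip stop up out of the way until it snaps back against its rear rest, swing the orange long-length flip stop down until it snaps down fully in front of the fence, then bring the oak rail gently, without ramming it, up to the orange stop: lying flat on the board, its back edge against the fence all along and its left end touching the stop. Leave the other tools and pieces on the bench where they are.

Things in the scene. Friction and masses are not known exactly. Their poses are not given: they have to be found in the camera images.
- station: crosscut board fixed on the bench: plywood 140 x 760 x 18 mm with an aluminium fence along its far side. Origin on its underside; own x points away from the robot, y left along the fence, z up. Board: x -60 to +80, y -390 to +370 mm, top z = 18. Fence: front face x = +30 mm, rear face x = +60, top z = 68. The saw kerf at y = -30 mm is look only.
- short_carriage: grey carriage of the blue (short-length) flip stop, clamped on the fence top; does not move. Origin on the fence top (station x = 45, z = 68 mm), mid-width of the stop; axes as the station's. The arm's hinge axis is parallel to y through (5, 0, 16) mm. 46 mm wide; a tension spring runs on its +y side (y 24 to 34), a clamp knob behind the fence reaches x = +46, below the fence top.
- long_carriage: the same carriage for the orange (long-length) flip stop, farther left. With this stop down, the face that the rail must touch is the plane y = -8 mm of this frame.
- short_stop (a joint): hinge of the blue flip stop, rad: 0 = down (level, pointing at the robot), 1.85 = up, leaning 16 degrees back past vertical on its rear rest. It starts down and swings up and over, away from the robot. A spring drives it to the nearer end: dead point at about 1.0 rad. About 4 N at the nose starts it from either end.
- long_stop (a joint): hinge of the orange flip stop, same values and spring; it starts up (1.85) and comes down towards the robot to 0.
- short_nose (a point): middle of the blue finger nose at the arm's end, 108 mm from the hinge axis. Arm when down: beam 20 mm wide (y), 10 thick, level at hinge height, 84 mm above the bench; under it a stop plate 16 mm wide, 27 to 79 mm from the hinge, hanging 62 mm below hinge height; then the nose, 20 mm wide, 8 thick, 80 to 122 mm from the hinge, with 63 mm of free height under it.
- long_nose (a point): middle of the orange finger nose, 108 mm from the hinge axis; same arm as the blue one. When up, the nose's end stands about 117 mm above the hinge axis and 34 mm behind it; the rear of the nose is free, and the stop plate juts towards the robot over the board, 95 to 180 mm above the bench, as far as 60 mm before the hinge axis.
- rail_mid (a point): centre (half-way up) of the loose oak rail, 300 mm long (its y, roughly along the fence), 45 mm wide (x), 28 mm high, about 0.27 kg; it starts on the board to the right of the blue stop, askew and some millimetres off the fence. Against the fence its centre is at station x = 7.5 mm.
- rail_left (a point): centre of the rail's left (+y) end face, 14 mm above its underside
- rail_right (a point): centre of the rail's right (-y) end face, 14 mm above its underside
- cut_piece0: bystander: short oak piece 45 x 100 x 28 mm lying on the bench in front of the board; origin at its underside
- cut_piece1: bystander: another such oak piece
- chisel: bystander: chisel lying on the bench, 235 mm long, wooden handle; origin near its ferrule
- gouge: bystander: narrow chisel, 235 mm long, lying on the bench; origin near its ferrule
- tape_measure: bystander: yellow tape measure, 72 x 36 x 66 mm, standing on the bench; origin at its underside
- block_plane: bystander: steel block plane 160 x 50 x 65 mm, left of the board; origin at its underside
- pull_saw: bystander: pull saw lying flat behind the board, 575 mm long, 75 mm wide, 20 mm high; origin where handle meets blade, at the underside
- glue: bystander: white glue bottle 64 mm across, 170 mm tall, at the back left; origin at its underside

How it is judged (in metres and radians):
On the way, in this order (a step that is already met when the one before it is completed fails the run):
1. both stops changed over: the blue one up on its rear rest, the orange one fully down (value of joint short_stop above 1.75 rad and value of joint long_stop below 0.06 rad), for 0.2 s.
2. the rail lies on the board against the fence, its left end touching the orange stop (all of step 1 and x of each of rail_left, rail_right in the frame of station above 0.0055 m and y of rail_left in the frame of long_carriage between -0.0105 and -0.005 m and z of rail_mid in the frame of station below 0.035 m and angle between rail_mid's own z axis and vertical below 0.05 rad), for 0.2 s.
At the end, for the whole second after the job is handed in: The blue stop is up on its rear rest (over 1.75 rad), the orange stop is down (under 0.06 rad), the rail lies flat on the board (within 3 mm) with both ends of its back edge within 2 mm of the fence and its left end within 2.5 mm of the orange stop's face (all of step 2); the robot touches nothing.
It fails at once if the rail is rammed against a stop (over 40 N) (contact force between rail and long_carriage above 40 N or contact force between rail and short_carriage above 40 N).
It fails at once if another tool or piece on the bench is shifted by more than 25 mm (distance of any of cut_piece0, cut_piece1, chisel, gouge, tape_measure, block_plane, pull_saw, glue from where it was at the start of the episode above 0.025 m).
It also fails if it takes over 72 s, if anything falls off the work surface, if the arm or the gripper's body presses on something with over 40 N, if the wrist force passes 120 N, or if a joint passes its speed limit or range.

### The arm

A 6-joint arm with a two-finger parallel gripper is mounted at the origin on the work surface. World frame = base frame: x ahead of the robot, y to its left, z up, the work surface at z = 0. Lengths are in m, angles in degrees, forces in N, time in s.
With the tool pointing down it reaches from about 0.325 to 0.775 m from the base axis. Payload 5.5 kg.
Tool frame: the origin (TCP) lies between the finger pads; the fingertips stand 25 mm ahead of it and the grasp point (between the pads) lies 6 mm ahead of it; z points along the fingers, y is the direction in which the jaws open and shut (so a half turn about z gives the same grasp; the last joint's range is limited). The gripper opens to 88 mm and grips with 3 to 60 N. Pads are 20 mm wide; open, the fingers measure 115 mm over their backs; the gripper's body (75 mm by 178 mm) begins 61 mm behind the grasp point.
Start: joints at [-73.092, 5.22, 70.514, -0, 104.267, -3.249], TCP at [0.207, -0.563, 0.248] pointing down, gripper open.
Joint ranges: [-164.24, 164.24], [-49.07, 125.15], [9.68, 141.18], [-86.29, 266.29], [3.28, 154.24], [-151.56, 151.56]. Speed limits (degrees/s): [147.25, 147.25, 172.46, 180, 180, 180].

### API

Orientations are given as [roll, pitch, yaw] about the fixed x, y, z axes, in that order (R = Rz(yaw) Ry(pitch) Rx(roll)).
In Python, from bench import manip gives the robot as it stands.
- The arm moves only by the tool apply_moves, never from a script. Its argument "steps" is one flat list of numbers, 7 for each row, row after row: the shift along the tool's x, y, z in mm, then the turn, a rotation vector about the tool's x, y, z in rad, then the finger opening in mm, from 0 to 87.8. A call has 1 to 5 rows; each row shifts and turns the commanded pose from where the row before left it, along the tool's axes as they then stand; what a row does not reach is not made up. A row lasts 1/8 s, in which the tool goes at most 62.5 mm and 10.7 degrees, less where a joint would pass 70% of its speed; a pose out of reach is approached as far as the arm can. A call is refused whole if a number of a shift passes 62.5 or a number of a turn 0.188, either way. A call with a gripper value outside its range is refused whole. The fingers move at their own pace and stop on an object; "newtons" is the grip in N (left out, the last holds). Time passes only in rows, so rows that do not move let the fingers close. It gives the time, the measured TCP pose, the force and the opening at its end, in the units of the state.
- manip.sense(): the state, without advancing time (a new reading comes with each control period).
- manip.capture(name): name is "side" or "top" or "wrist"; returns (picture, depth): 480x640x3 uint8, red, green, blue; 480x640 float32, m along the optical axis (not along the pixel's ray), 0 where there is no reading.
- manip.calibration(name): a dict with "intrinsics" (3x3 intrinsics, pixels), "world_from_camera" (4x4, takes a point from camera to world coordinates). Camera axes: x right, y up, looking along -z (the intrinsics and any distortion apply to the point x, -y, -z); pixel columns grow to the right and rows downward; lengths in m; the calibration is good to about 2 mm. A picture is of the moment at which its call begins: read the wrist's pose just before it. calibration takes no time and is no camera call; for the wrist camera it gives the pose at the moment of the call.
- manip.hand_in(): hands the job in, once; it reports no verdict.
The state is a dict: "t": time; "qpos": joint angles; "dq": joint speeds; "joint_efforts": joint torques, N m; "tcp_pos": TCP position; "orientation": TCP orientation; "ft_force": force on the tool from outside, world axes, zero at the start; "moment": the same for the moment, N m; "finger_gap": finger opening in m.
Only numpy, scipy, OpenCV 4.12 (cv2) and the standard library are available. Lean on these libraries where they do the work, as an engineer would, in place of code of your own. Each camera call takes 0.05 s, during which the arm holds its last target. There are 200 camera calls.

## Working session

There is one attempt and no reset: what is moved stays moved. The work goes in short steps, Python scripts to look and compute and a tool call to move; the robot and the scene stay as the last step left them, time stands still between calls to the robot, and variables do not carry over. Pictures are saved under pics/ and viewed, about 8 in all and at most 12, crops included, and the job is handed in when it is done.

Besides the shell and the picture viewer there is one more tool, called after "Request:" as a command line: name --argument value ..., lists and objects as JSON in quotes. apply_moves: Moves the arm, as the interface text tells. Its arguments: {"type":"object","properties":{"steps":{"type":"array","items":{"type":"number"}},"newtons":{"type":"number"}},"required":["steps"]}

```bash
ls; mkdir -p pics; python3 - <<'E'
from bench import manip
import cv2,numpy as np
s=manip.sense();print(s)
for n in("top","side"):
    im,d=manip.capture(n);c=manip.calibration(n)
    cv2.imwrite(f"pics/{n}0.png",im[:,:,::-1]);np.savez(f"{n}0.npz",im=im,d=d,K=c["intrinsics"],T=c["world_from_camera"])
    print(n,c)
E
```

```text
pics
{'t': 0.0, 'qpos': array([-7.30903093e+01,  5.26330538e+00,  7.05803347e+01,  1.59922954e-03,
        1.04267231e+02, -3.24777435e+00]), 'dq': array([ 0.06012591,  0.06994638, -0.05493947,  0.02570041,  0.03788143,
        0.08834921]), 'joint_efforts': array([ 1.05002360e-03, -4.46445680e+01, -4.06442070e+01,  6.96934643e-02,
        2.92145630e-02, -1.53888673e-04]), 'tcp_pos': array([ 0.20670491, -0.56300921,  0.24652001]), 'orientation': array([-1.79889395e+02, -7.82946796e-03,  2.01578501e+01]), 'ft_force': array([-0.29279971,  0.69680441,  0.17956848]), 'moment': array([ 0.00409102,  0.04306049, -0.01847507]), 'finger_gap': 0.08783600837171199}
top {'intrinsics': array([[579.33310284,   0.        , 326.34617076],
       [  0.        , 579.33310284, 232.79286007],
       [  0.        ,   0.        ,   1.        ]]), 'world_from_camera': array([[-3.50021412e-03,  9.91225198e-01, -1.32137640e-01,
         2.96165198e-01],
       [-9.99894445e-01, -1.60583633e-03,  1.44402400e-02,
         5.26420861e-02],
       [ 1.41013383e-02,  1.32174236e-01,  9.91126190e-01,
         1.79049954e+00],
       [ 0.00000000e+00,  0.00000000e+00,  0.00000000e+00,
         1.00000000e+00]])}
side {'intrinsics': array([[451.738454  ,   0.        , 325.52844193],
       [  0.        , 451.738454  , 236.63599865],
       [  0.        ,   0.        ,   1.        ]]), 'world_from_camera': array([[-0.79530101,  0.30281724, -0.52516476, -0.1442606 ],
       [-0.60573573, -0.43138758,  0.66857235,  0.89485423],
       [-0.02409433,  0.84982732,  0.5265102 ,  0.78091027],
       [ 0.        ,  0.        ,  0.        ,  1.        ]])}
```

View pics/top0.png

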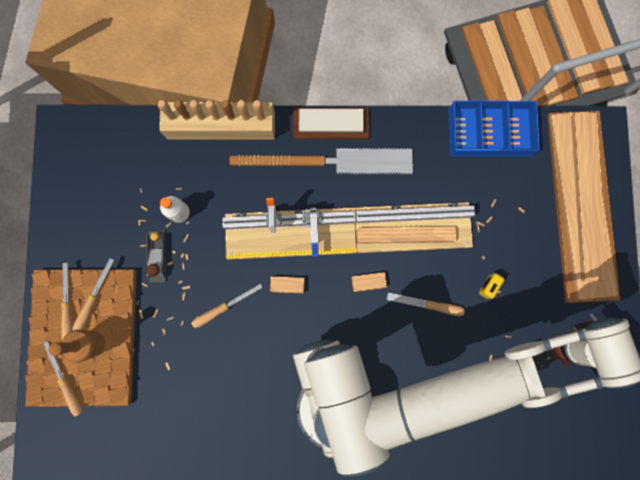

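View pics/side0.png

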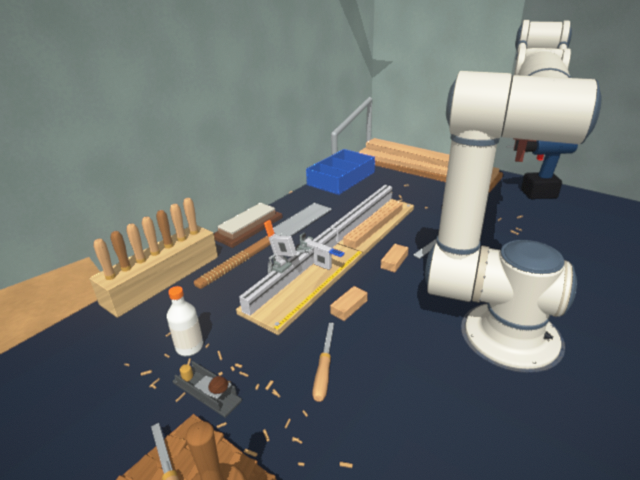

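The top view shows the board (224–474, 205–258), the orange stop up at (271,205), the blue stop down at (315,235) and the rail at (358–457, 225–243). The side view agrees.

```bash
cat > h.py <<'E'
import numpy as np,cv2
def cloud(d,K,T):
    v,u=np.mgrid[:480,:640]
    p=np.stack([(u-K[0,2])/K[0,0]*d,-(v-K[1,2])/K[1,1]*d,-d],-1)
    return p@T[:3,:3].T+T[:3,3]
def ray(u,v,z,K,T):
    r=T[:3,:3]@np.array([(u-K[0,2])/K[0,0],-(v-K[1,2])/K[1,1],-1]);o=T[:3,3]
    return o+r*(z-o[2])/r[2]
def mask(im,name):
    h=cv2.cvtColor(im,cv2.COLOR_RGB2HSV);H,S,V=h[...,0],h[...,1],h[...,2]
    return {"blue":(H>105)&(H<125)&(S>150)&(V>80),"orange":(H<12)&(S>180)&(V>150)}[name]
E
python3 - <<'E'
from h import *
z=np.load("top0.npz");im,d,K,T=[z[k] for k in("im","d","K","T")]
P=cloud(d,K,T)
print("bench z",np.median(P[330:350,200:280,2]))
roi=np.zeros((480,640),bool);roi[195:262,215:480]=1
Z=P[...,2]
def rep(n,m):
    m=m&roi; q=P[m]; print(n,m.sum(),q.mean(0).round(4),q.min(0).round(3),q.max(0).round(3)); return q
f=rep("fence",(abs(Z-.068)<.006)&(np.mgrid[:480,:640][0]<225))
r=rep("rail",(abs(Z-.046)<.006)&(np.mgrid[:480,:640][0]>222)&(np.mgrid[:480,:640][1]>350))
b=rep("board",abs(Z-.018)<.005)
for n,q in(("fence",f),("rail",r),("board",b)):
    rr=cv2.minAreaRect((q[:,:2]*1000).astype(np.float32));print(n,rr,cv2.boxPoints(rr).round(0).tolist())
    p=np.polyfit(q[:,1],q[:,0],1);print(np.degrees(np.arctan(p[0])))
for n in("blue","orange"):
    q=rep(n,mask(im,n)); v,u=np.where(mask(im,n)&roi);print(u.mean(),v.mean(),u.min(),u.max(),v.min(),v.max())
q=rep("carr",(Z>.075));
for lo,hi in((260,285),(300,325)):
    m=(Z>.08)&roi;m[:,:lo]=0;m[:,hi:]=0;rep("c",m)
E
```

```text
bench z 0.0004335927299340403
fence 1838 [ 0.5789 -0.0683  0.0679] [ 0.552 -0.419  0.062] [0.614 0.338 0.074]
rail 1217 [ 0.5248 -0.2155  0.0457] [ 0.501 -0.365  0.04 ] [ 0.55  -0.066  0.052]
board 4556 [ 0.526  -0.0061  0.0179] [ 0.446 -0.441  0.013] [0.649 0.357 0.023]
fence ((586.7886962890625, -40.3863525390625), (60.835716247558594, 757.877197265625), 1.4748448133468628) [[547.0, 338.0], [566.0, -420.0], [627.0, -418.0], [607.0, 339.0]]
-2.4147304555422116
rail ((524.9940185546875, -215.99307250976562), (45.98978042602539, 299.1802062988281), 0.6991503238677979) [[500.0, -67.0], [504.0, -366.0], [550.0, -365.0], [546.0, -66.0]]
-0.5417456851927234
board ((551.0703125, -41.1444091796875), (194.91131591796875, 802.11083984375), 2.419001579284668) [[437.0, 355.0], [471.0, -446.0], [665.0, -438.0], [632.0, 364.0]]
-3.3890893856528876
blue 59 [0.4715 0.0629 0.0794] [ 0.457  0.053 -0.006] [0.491 0.071 0.101]
314.5593220338983 250.42372881355934 312 318 244 256
orange 14 [0.601  0.1861 0.1937] [0.593 0.178 0.174] [0.606 0.197 0.206]
270.2142857142857 200.28571428571428 267 273 198 204
carr 996 [0.5294 0.0935 0.2667] [ 0.296 -0.412  0.075] [0.609 0.333 1.79 ]
c 326 [0.5605 0.1817 0.1894] [0.296 0.053 0.08 ] [0.609 0.219 1.79 ]
c 401 [0.5281 0.0661 0.1364] [0.296 0.047 0.08 ] [0.596 0.097 1.79 ]
```

```bash
cat >> h.py <<'E'
from scipy.spatial.transform import Rotation as Ro, Slerp
def plan(p,rpy,n,p0=None,r0=None):
    """rows (mm, rad) in tool axes from the current (or given) pose to p,rpy"""
    if p0 is None:
        from bench import manip
        s=manip.sense();p0,r0=s["tcp_pos"],s["orientation"]
    R=Ro.concatenate([Ro.from_euler("xyz",r0,degrees=True),Ro.from_euler("xyz",rpy,degrees=True)])
    S=Slerp([0,1],R)(np.linspace(0,1,n+1));st=(np.array(p)-p0)*1000/n
    for i in range(n):
        print((S[i].inv().apply(st)).round(0).astype(int).tolist()+(S[i].inv()*S[i+1]).as_rotvec().round(3).tolist())
E
python3 - <<'E'
from h import *
plan([.40,-.03,.38],[180,0,2.4],12)
E
```

```text
[30, -36, -11, -0.0, 0.0, 0.026]
[29, -37, -11, -0.0, 0.0, 0.026]
[29, -38, -11, -0.0, 0.0, 0.026]
[28, -38, -11, -0.0, 0.0, 0.026]
[27, -39, -11, -0.0, 0.0, 0.026]
[26, -40, -11, -0.0, 0.0, 0.026]
[24, -40, -11, -0.0, 0.0, 0.026]
[23, -41, -11, -0.0, 0.0, 0.026]
[22, -42, -11, -0.0, 0.0, 0.026]
[21, -42, -11, -0.0, 0.0, 0.026]
[20, -43, -11, -0.0, 0.0, 0.026]
[19, -43, -11, -0.0, 0.0, 0.026]
```

Request:
apply_moves --steps '[30, -36, -11, 0, 0, 0.026, 87.8, 29, -37, -11, 0, 0, 0.026, 87.8, 29, -38, -11, 0, 0, 0.026, 87.8, 28, -38, -11, 0, 0, 0.026, 87.8, 27, -39, -11, 0, 0, 0.026, 87.8]'

```text
t: 0.72
tcp_pos: [0.2881, -0.3398, 0.3025]
orientation: [-180.0, 0.0, 12.6]
ft_force: [1.3, -0.8, 0.0]
finger_gap: 0.0879
```

Request:
apply_moves --steps '[26, -40, -11, 0, 0, 0.026, 87.8, 24, -40, -11, 0, 0, 0.026, 87.8, 23, -41, -11, 0, 0, 0.026, 87.8, 22, -42, -11, 0, 0, 0.026, 87.8, 21, -42, -11, 0, 0, 0.026, 87.8]'

```text
t: 1.35
tcp_pos: [0.3678, -0.118, 0.3577]
orientation: [-180.0, 0.0, 5.2]
ft_force: [0.6, -0.8, -0.0]
finger_gap: 0.0878
```

Request:
apply_moves --steps '[20, -43, -11, 0, 0, 0.026, 87.8, 19, -43, -11, 0, 0, 0.026, 87.8, 0, 0, 0, 0, 0, 0, 87.8]'

```text
t: 1.72
tcp_pos: [0.4003, -0.0284, 0.3799]
orientation: [-180.0, -0.0, 2.6]
ft_force: [-0.1, -0.3, 0.1]
finger_gap: 0.0877
```

```bash
python3 - <<'E'
from bench import manip
import cv2,numpy as np
c=manip.calibration("wrist");im,d=manip.capture("wrist")
cv2.imwrite("pics/w1.png",im[:,:,::-1]);np.savez("w1.npz",im=im,d=d,K=c["intrinsics"],T=c["world_from_camera"])
print(c,manip.sense()["tcp_pos"])
E
```

```text
{'intrinsics': array([[382.49726644,   0.        , 319.5295537 ],
       [  0.        , 382.49726644, 243.48194074],
       [  0.        ,   0.        ,   1.        ]]), 'world_from_camera': array([[ 0.04498398,  0.95235297,  0.30166249,  0.48342971],
       [-0.99898689,  0.04327037,  0.01236395, -0.0243721 ],
       [-0.0012782 , -0.30191305,  0.95333461,  0.51720012],
       [ 0.        ,  0.        ,  0.        ,  1.        ]])} [ 0.39993809 -0.02980177  0.37947177]
```

View pics/w1.png

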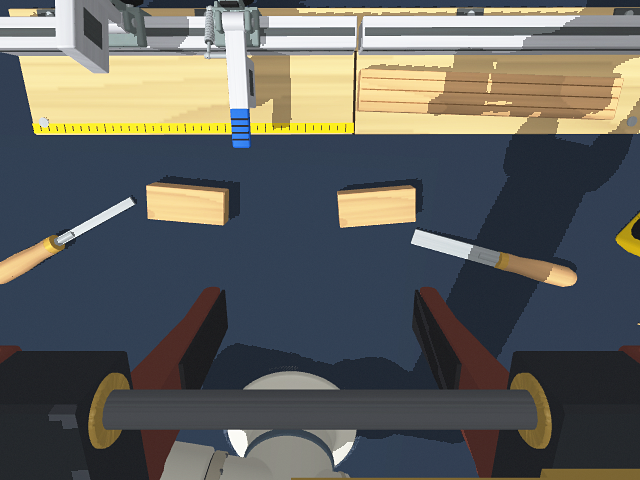

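The wrist view shows the blue nose (232–249, 108–148), the orange plate (55–108, 0–70), the rail (358–622, 68–118), the fence (rows 15–55) and the kerf at column 355.

```bash
python3 - <<'E'
from h import *
z=np.load("w1.npz");im,d,K,T=[z[k] for k in("im","d","K","T")]
P=cloud(d,K,T);Z=P[...,2];V,U=np.mgrid[:480,:640]
print("board z",np.median(Z[85:115,130:200]),"bench",np.median(Z[240:270,280:360]))
# board front edge: topmost->bench transition along columns (depth step), cast at z=.018
H=(Z>.010)&(Z<.03)&(V<160)
us=[u for u in range(60,340,8) if not 225<u<295]+list(range(370,630,8)); 
pts=np.array([ray(u,np.where(H[:,u])[0].max()+.5,.018,K,T)[:2] for u in us])
p=np.polyfit(pts[:,1],pts[:,0],1);print("board front: x=%.4f*y+%.4f"%tuple(p),np.degrees(np.arctan(p[0])),"res",np.std(pts[:,0]-np.polyval(p,pts[:,1])))
F=(abs(Z-.068)<.006)&(V<70)&(V>8)
uf=[u for u in list(range(120,190,8))+list(range(270,345,8))+list(range(370,630,8))]
pf=np.array([ray(u,np.where(F[:,u])[0].max()+.5,.068,K,T)[:2] for u in uf])
p2=np.polyfit(pf[:,1],pf[:,0],1);r=pf[:,0]-np.polyval(p2,pf[:,1]);k=abs(r)<.003;p2=np.polyfit(pf[k,1],pf[k,0],1);print("fence front",p2,np.degrees(np.arctan(p2[0])),k.sum(),len(k))
R=((abs(Z-.046)<.005)&(U>350)&(U<630)&(V>58)&(V<122)).astype(np.uint8);R=cv2.morphologyEx(R,cv2.MORPH_OPEN,np.ones((3,3)))
c=max(cv2.findContours(R,0,2)[0],key=cv2.contourArea)
q=np.array([ray(u,v,.046,K,T)[:2]*1000 for u,v in c[:,0]],np.float32);rr=cv2.minAreaRect(q);print("rail",rr,cv2.boxPoints(rr).round(1).tolist())
B=mask(im,"blue")&(V<160)&(V>95)&(U>220)&(U<260)
print("blue",B.sum(),P[B].mean(0),np.percentile(P[B],[2,98],axis=0).round(4).tolist())
print("kerf y",ray(355,100,.018,K,T),ray(355,125,.018,K,T))
# orange carriage/plate tall things
M=(Z>.09)&(V<80)&(U<110);print("orange stuff",np.percentile(P[M],[1,50,99],axis=0).round(4).tolist())
M=(Z>.075)&(V<45)&(U>195)&(U<265);print("blue carriage",np.percentile(P[M],[1,50,99],axis=0).round(4).tolist())
t=np.load("top0.npz");Kt,Tt=t["K"],t["T"]
M=mask(t["im"],"orange");M[:190]=0;M[215:]=0;M[:,:260]=0;M[:,280:]=0;v,u=np.where(M);print("orange top ray z.19",ray(u.mean(),v.mean(),.19,Kt,Tt))
for n in ("cut",):
  M=((Z>.02)&(V>170)&(V<235)&(U<430)&(U>140)).astype(np.uint8);
  for c in cv2.findContours(M,0,2)[0]:
    if cv2.contourArea(c)>500:
      q=np.array([ray(a,b,.028,K,T)[:2]*1000 for a,b in c[:,0]],np.float32);print("cut",cv2.minAreaRect(q))
E
```

```text
board z 0.018396051987550954 bench 0.00020132761045948966
board front: x=-0.0475*y+0.4683 -2.7174333796689214 res 0.00026387618289503106
fence front [-0.04689554  0.55732249] -2.6849492293699293 52 52
rail ((523.0537109375, -216.8828887939453), (44.95455551147461, 299.69134521484375), 0.6902374625205994) [[498.79998779296875, -67.30000305175781], [502.3999938964844, -367.0], [547.2999877929688, -366.3999938964844], [543.7000122070312, -66.80000305175781]]
blue 601 [0.47357436 0.06031518 0.09004467] [[0.4541, 0.051, 0.0865], [0.4928, 0.0705, 0.0909]]
kerf y [ 0.51139384 -0.06591602  0.018     ] [ 0.48224194 -0.06804749  0.018     ]
orange stuff [[0.4834, -0.0244, 0.1127], [0.5472, 0.1767, 0.1564], [0.5778, 0.1906, 0.5172]]
blue carriage [[0.5548, 0.0426, 0.0758], [0.5714, 0.0648, 0.089], [0.5906, 0.097, 0.1093]]
orange top ray z.19 [0.60177323 0.18643994 0.19      ]
cut ((381.59027099609375, -102.63832092285156), (46.42148971557617, 100.1666488647461), 7.338343143463135)
cut ((373.8837890625, 145.28140258789062), (101.88935089111328, 46.70523452758789), 87.43026733398438)
```

```bash
cat >> h.py <<'E'
th=np.radians(2.7);O=np.array([.5293,-.035])
def w(x,y,z): # station mm -> world m
    c,s=np.cos(th),np.sin(th);return np.array([O[0]+(c*x-s*y)/1e3,O[1]+(s*x+c*y)/1e3,z/1e3])
def st(p):
    c,s=np.cos(th),np.sin(th);a,b=p[0]-O[0],p[1]-O[1];return np.array([c*a+s*b,-s*a+c*b,p[2]])*1e3
E
python3 - <<'E'
from h import *
t=w(-55,98,90);print(t)
plan(t,[180,0,2.7],7)
f=np.linspace(0,1.35,11);print(np.c_[105*(np.cos(f[:-1])-np.cos(f[1:])),-105*np.diff(np.sin(f))].round(0).tolist())
E
```

```text
[0.46974462 0.06030035 0.09      ]
[11, -12, 41, 0.0, 0.0, -0.001]
[11, -12, 41, 0.0, 0.0, -0.001]
[11, -12, 41, 0.0, 0.0, -0.001]
[11, -12, 41, 0.0, 0.0, -0.001]
[11, -12, 41, 0.0, 0.0, -0.001]
[11, -12, 41, 0.0, 0.0, -0.001]
[11, -12, 41, 0.0, 0.0, -0.001]
[[1.0, -14.0], [3.0, -14.0], [5.0, -13.0], [6.0, -13.0], [8.0, -12.0], [10.0, -10.0], [11.0, -9.0], [12.0, -8.0], [13.0, -6.0], [14.0, -4.0]]
```

Request:
apply_moves --steps '[22, -29, 35, 0, 0, 0, 87.8, 22, -29, 35, 0, 0, 0, 87.8, 22, -29, 40, 0, 0, 0, 87.8, 8, 0, 45, 0, 0, 0, 87.8, 0, 0, 45, 0, 0, 0, 87.8]'

```text
t: 2.4
tcp_pos: [0.4702, 0.0578, 0.1772]
orientation: [180.0, 0.1, 2.2]
ft_force: [0.4, -0.3, 0.3]
finger_gap: 0.0879
```

Request:
apply_moves --steps '[0, 0, 45, 0, 0, 0, 87.8, 0, 0, 42, 0, 0, 0, 87.8, 0, 0, 0, 0, 0, 0, 87.8]'

```text
t: 2.78
tcp_pos: [0.4676, 0.0575, 0.0885]
orientation: [180.0, 0.5, 2.2]
ft_force: [-0.4, -0.1, -0.4]
finger_gap: 0.0878
```

```bash
python3 - <<'E'
from bench import manip
import cv2
from h import *
print(st(manip.sense()["tcp_pos"]),manip.sense()["orientation"])
im,d=manip.capture("wrist")
cv2.imwrite("pics/w2.png",im[:,:,::-1])
E
```

```text
[-57.29586987  95.32008596  88.4984501 ] [179.97158942   0.47790677   2.17797082]
```

View pics/w2.png

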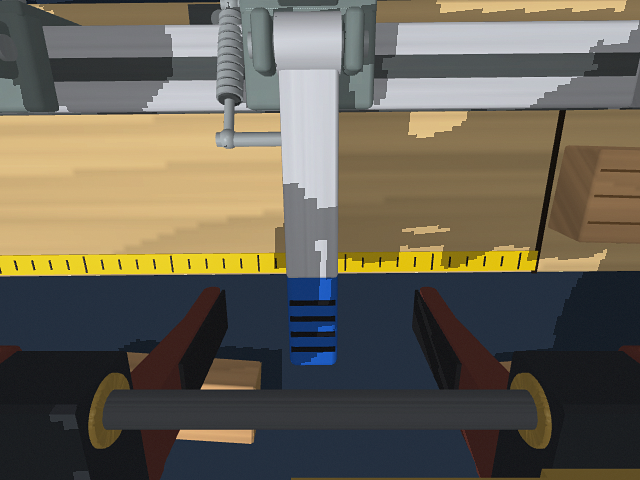

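The blue nose (290–337, 278–365) is between the pads and about 3 mm left of centre. I'll shift over and close.

Request:
apply_moves --steps '[0, -3, 0, 0, 0, 0.005, 40, 0, 0, 0, 0, 0, 0, 12, 0, 0, 0, 0, 0, 0, 12, 0, 0, 0, 0, 0, 0, 12, 0, 0, 0, 0, 0, 0, 12]' --newtons 20

```text
t: 3.45
tcp_pos: [0.4702, 0.0622, 0.0928]
orientation: [180.0, -0.0, 2.0]
ft_force: [0.1, -0.7, -0.0]
finger_gap: 0.0411
```

Request:
apply_moves --steps '[0, 0, 0, 0, 0, 0, 12, 0, 0, 0, 0, 0, 0, 12, 0, 0, 0, 0, 0, 0, 12, 0, 0, 0, 0, 0, 0, 12]'

```text
t: 3.95
tcp_pos: [0.4701, 0.0607, 0.0925]
orientation: [179.8, 0.0, 2.0]
ft_force: [0.3, -5.1, 0.1]
finger_gap: 0.0196
```

Request:
apply_moves --steps '[1, 0, -14, 0, 0, 0, 12, 3, 0, -14, 0, 0, 0, 12, 5, 0, -13, 0, 0, 0, 12, 6, 0, -13, 0, 0, 0, 12, 8, 0, -12, 0, 0, 0, 12]'

```text
t: 4.58
tcp_pos: [0.4928, 0.0617, 0.1576]
orientation: [179.9, 0.1, 1.9]
ft_force: [2.6, -4.7, -6.2]
finger_gap: 0.0199
```

Request:
apply_moves --steps '[10, 0, -10, 0, 0, 0, 12, 11, 0, -9, 0, 0, 0, 12, 12, 0, -8, 0, 0, 0, 12, 13, 0, -6, 0, 0, 0, 12, 14, 0, -4, 0, 0, 0, 12]'

```text
t: 5.2
tcp_pos: [0.553, 0.0644, 0.1952]
orientation: [179.9, 0.1, 2.0]
ft_force: [-0.8, -2.7, -2.2]
finger_gap: 0.02
```

Request:
apply_moves --steps '[0, 0, 0, 0, 0, 0, 50, 0, 0, 0, 0, 0, 0, 87.8, 0, 0, 0, 0, 0, 0, 87.8, -10, 0, -20, 0, 0, 0, 87.8, -30, 0, -50, 0, 0, 0, 87.8]'

```text
t: 5.82
tcp_pos: [0.5115, 0.0636, 0.2645]
orientation: [180.0, 0.3, 2.0]
ft_force: [0.7, -0.4, 0.5]
finger_gap: 0.0664
```

Request:
apply_moves --steps '[-30, -30, -50, 0, 0, 0, 87.8, -10, -45, -20, 0, 0, 0.01, 87.8, 0, -45, 0, 0, 0, 0, 87.8, 0, 0, 0, 0, 0, 0, 87.8]'

```text
t: 6.32
tcp_pos: [0.4697, 0.183, 0.3351]
orientation: [-179.9, -0.1, 1.7]
ft_force: [-0.4, -0.5, -0.8]
finger_gap: 0.0878
```

```bash
python3 - <<'E'
from bench import manip
import cv2
from h import *
c=manip.calibration("wrist");im,d=manip.capture("wrist");K,T=c["intrinsics"],c["world_from_camera"]
cv2.imwrite("pics/w3.png",im[:,:,::-1])
s=manip.sense();print(st(s["tcp_pos"]),s["orientation"])
P=cloud(d,K,T)
for n in("blue","orange"):
    M=mask(im,n)&(d>0);M[290:]=0
    if M.sum()>5:
        q=np.array([st(p) for p in P[M]]);print(n,M.sum(),np.percentile(q,[3,50,97],axis=0).round(1).tolist())
E
```

```text
[-49.00396492 219.12155592 334.64354457] [-1.79993118e+02 -8.22757179e-02  1.57075031e+00]
blue 1293 [[71.2, 90.2, 165.1], [79.2, 101.3, 190.9], [87.9, 108.9, 201.9]]
```

View pics/w3.png

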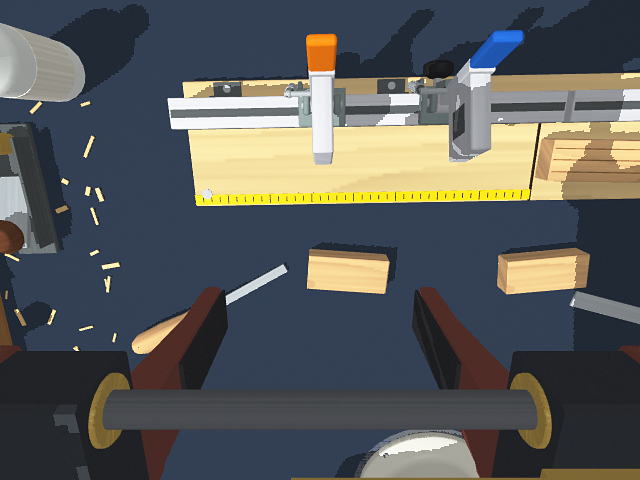

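The blue stop is up on its rear rest, with its nose at (497,48). The orange nose is at (307–337, 34–72), nearly centred on the gripper.

```bash
python3 - <<'E'
from bench import manip
import cv2
from h import *
c=manip.calibration("wrist");im,d=manip.capture("wrist");K,T=c["intrinsics"],c["world_from_camera"]
P=cloud(d,K,T);h=cv2.cvtColor(im,cv2.COLOR_RGB2HSV)
M=(h[...,0]<18)&(h[...,1]>190)&(d>0);M[80:]=0;M[:,:290]=0;M[:,350:]=0
q=np.array([st(p) for p in P[M]]);m=np.percentile(q,[3,50,97],axis=0);print(M.sum(),m.round(1).tolist())
s=manip.sense();y=(m[0,1]+m[2,1])/2
r0=s["orientation"];print("y",y)
a=w(82,y,240);b=w(82,y,196)
plan(a,[180,0,2.7],4); plan(b,[180,0,2.7],2,a,[180,0,2.7])
f=np.linspace(1.85,.6,11);print(np.c_[108*(np.cos(f[:-1])-np.cos(f[1:])),-108*np.diff(np.sin(f))].round(0).tolist())
E
```

```text
996 [[71.4, 208.8, 167.5], [78.6, 217.6, 192.4], [87.3, 226.9, 202.1]]
y 217.8140194694868
[33, -1, 24, 0.0, -0.0, -0.005]
[33, 0, 24, 0.0, -0.0, -0.005]
[33, 0, 24, 0.0, -0.0, -0.005]
[33, 0, 24, 0.0, -0.0, -0.005]
[0, 0, 22, 0.0, 0.0, 0.0]
[0, 0, 22, 0.0, 0.0, 0.0]
[[-13.0, -3.0], [-13.0, -1.0], [-13.0, 0.0], [-13.0, 2.0], [-13.0, 4.0], [-12.0, 5.0], [-12.0, 7.0], [-11.0, 8.0], [-10.0, 10.0], [-8.0, 11.0]]
```

Request:
apply_moves --steps '[33, -1, 24, 0, 0, -0.005, 87.8, 33, 0, 24, 0, 0, -0.005, 87.8, 33, 0, 24, 0, 0, -0.005, 87.8, 33, 0, 24, 0, 0, -0.005, 70, 0, 0, 22, 0, 0, 0, 60]'

```text
t: 7.05
tcp_pos: [0.6041, 0.1838, 0.2129]
orientation: [179.9, 0.1, 2.4]
ft_force: [-0.7, -0.6, -0.4]
finger_gap: 0.0711
```

Request:
apply_moves --steps '[0, 0, 22, 0, 0, 0, 50, 0, 0, 0, 0, 0, 0, 30, 0, 0, 0, 0, 0, 0, 12, 0, 0, 0, 0, 0, 0, 12, 0, 0, 0, 0, 0, 0, 12]'

```text
t: 7.68
tcp_pos: [0.603, 0.1861, 0.1945]
orientation: [-180.0, -0.1, 2.6]
ft_force: [0.4, -0.1, 0.1]
finger_gap: 0.0215
```

Request:
apply_moves --steps '[0, 0, 0, 0, 0, 0, 12, 0, 0, 0, 0, 0, 0, 12, 0, 0, 0, 0, 0, 0, 12]'

```text
t: 8.05
tcp_pos: [0.603, 0.186, 0.1944]
orientation: [180.0, -0.1, 2.6]
ft_force: [0.5, -1.1, 5.9]
finger_gap: 0.02
```

Request:
apply_moves --steps '[-13, 0, -3, 0, 0, 0, 12, -13, 0, -1, 0, 0, 0, 12, -13, 0, 0, 0, 0, 0, 12, -13, 0, 2, 0, 0, 0, 12, -13, 0, 4, 0, 0, 0, 12]'

```text
t: 8.68
tcp_pos: [0.5389, 0.183, 0.1937]
orientation: [-180.0, -0.3, 2.5]
ft_force: [2.0, -2.3, 9.5]
finger_gap: 0.0199
```

Request:
apply_moves --steps '[-12, 0, 5, 0, 0, 0, 12, -12, 0, 7, 0, 0, 0, 12, -11, 0, 8, 0, 0, 0, 12, -10, 0, 10, 0, 0, 0, 12, -8, 0, 11, 0, 0, 0, 12]'

```text
t: 9.3
tcp_pos: [0.4836, 0.1805, 0.151]
orientation: [180.0, 0.1, 2.6]
ft_force: [-6.2, -2.8, 5.5]
finger_gap: 0.0198
```

Request:
apply_moves --steps '[0, 0, 0, 0, 0, 0, 40, 0, 0, 0, 0, 0, 0, 80, 0, 0, 0, 0, 0, 0, 87.8, -10, 0, -50, 0, 0, 0, 87.8, -30, 30, -50, 0, 0, -0.18, 87.8]'

```text
t: 9.93
tcp_pos: [0.4475, 0.151, 0.2484]
orientation: [-180.0, 0.1, 13.2]
ft_force: [0.8, 0.2, 0.3]
finger_gap: 0.0661
```

Request:
apply_moves --steps '[0, 30, -50, 0, 0, 0, 87.8, 0, 30, -20, 0, 0, 0, 87.8, 0, 0, 0, 0, 0, 0, 87.8]'

```text
t: 10.3
tcp_pos: [0.4619, 0.0908, 0.3203]
orientation: [180.0, -0.2, 12.7]
ft_force: [-0.3, 0.1, -0.3]
finger_gap: 0.0878
```

```bash
python3 - <<'E'
from bench import manip
import cv2
from h import *
c=manip.calibration("wrist");im,d=manip.capture("wrist");K,T=c["intrinsics"],c["world_from_camera"]
cv2.imwrite("pics/w4.png",im[:,:,::-1]);np.savez("w4.npz",im=im,d=d,K=K,T=T)
s=manip.sense();print(st(s["tcp_pos"]),s["orientation"])
P=cloud(d,K,T);h=cv2.cvtColor(im,cv2.COLOR_RGB2HSV)
M=(h[...,0]<18)&(h[...,1]>190)&(h[...,2]>150)&(d>0);M&=(P[...,2]>.07)&(P[...,2]<.25);M[:,:100]=0;M[290:]=0
q=np.array([st(p) for p in P[M]]);print("orange",M.sum(),np.percentile(q,[3,50,97],axis=0).round(1).tolist())
g=w(0,0,0);rl=np.array([523.05,-216.88,46])/1e3
print("rail mid st",st(rl),"rel yaw",.69-2.7)
a=np.radians(.69)
for k in(150,-122,-150): print(k,st(rl+np.array([-np.sin(a)*k,np.cos(a)*k,0])/1e3))
k=-122;g=rl+np.array([-np.sin(a)*k,np.cos(a)*k,0])/1e3
t1=np.array([g[0],g[1],.15]);plan(t1,[180,0,90.7],12)
E
```

```text
[-61.7918696  129.77643899 318.47803926] [-1.79984724e+02 -8.22209106e-02  1.27792162e+01]
orange 352 [[-70.1, 208.0, 86.8], [-49.4, 213.1, 89.0], [-31.9, 226.6, 90.6]]
rail mid st [ -14.81078297 -181.38367514   46.        ] rel yaw -2.0100000000000002
150 [ -9.54969456 -31.47596704  46.        ]
-122 [ -19.08980155 -303.30861106   46.        ]
-150 [ -20.07187139 -331.29138324   46.        ]
[-3, 36, 14, 0.0, -0.0, -0.113]
[-7, 36, 14, 0.0, -0.0, -0.113]
[-11, 35, 14, 0.0, -0.0, -0.113]
[-15, 33, 14, 0.0, -0.0, -0.113]
[-18, 31, 14, 0.0, -0.0, -0.113]
[-22, 29, 14, 0.0, -0.0, -0.113]
[-25, 26, 14, 0.0, -0.0, -0.113]
[-28, 23, 14, 0.0, -0.0, -0.113]
[-30, 20, 14, 0.0, -0.0, -0.113]
[-32, 17, 14, 0.0, -0.0, -0.113]
[-34, 13, 14, 0.0, -0.0, -0.113]
[-35, 9, 14, 0.0, -0.0, -0.113]
```

View pics/w4.png

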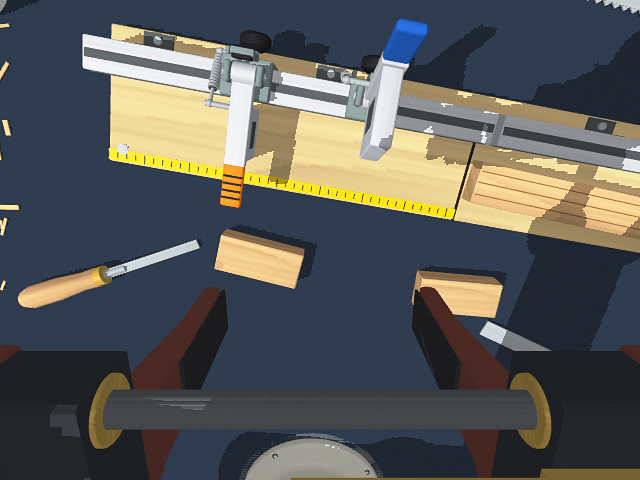

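Orange is down (nose at 231,187; level, z≈89) and blue is up. Now I'll go to the rail's right end.

Request:
apply_moves --steps '[-3, 36, 0, 0, 0, -0.113, 87.8, -7, 36, 5, 0, 0, -0.113, 87.8, -11, 35, 14, 0, 0, -0.113, 87.8, -15, 33, 14, 0, 0, -0.113, 87.8, -18, 31, 14, 0, 0, -0.113, 70]'

```text
t: 10.98
tcp_pos: [0.4871, -0.0876, 0.2687]
orientation: [-179.9, 0.0, 45.5]
ft_force: [0.2, 0.5, -1.0]
finger_gap: 0.0809
```

Request:
apply_moves --steps '[-22, 29, 14, 0, 0, -0.113, 54, -25, 26, 14, 0, 0, -0.113, 54, -28, 23, 14, 0, 0, -0.113, 54, -30, 20, 14, 0, 0, -0.113, 54, -32, 17, 14, 0, 0, -0.113, 54]'

```text
t: 11.6
tcp_pos: [0.5132, -0.2664, 0.1985]
orientation: [-179.9, -0.1, 77.9]
ft_force: [0.8, 0.9, -0.0]
finger_gap: 0.0541
```

Request:
apply_moves --steps '[-34, 13, 14, 0, 0, -0.113, 54, -35, 9, 14, 0, 0, -0.113, 54, 0, 0, 0, 0, 0, 0, 54]'

```text
t: 11.98
tcp_pos: [0.523, -0.3386, 0.1684]
orientation: [-179.7, -0.2, 90.5]
ft_force: [-0.0, 0.3, -0.8]
finger_gap: 0.0541
```

```bash
python3 - <<'E'
from bench import manip
import cv2
from h import *
c=manip.calibration("wrist");im,d=manip.capture("wrist");K,T=c["intrinsics"],c["world_from_camera"]
cv2.imwrite("pics/w5.png",im[:,:,::-1])
s=manip.sense();print(s["tcp_pos"],st(s["tcp_pos"]),s["orientation"],s["finger_gap"])
plan([.5245,-.3389,.075],[180,0,90.7],4)
E
```

```text
[ 0.52342025 -0.33760171  0.17000531] [ -20.12771976 -301.98880727  170.00531099] [-179.79498927   -0.19995385   90.48162703] 0.0539939125024182
[0, 0, 24, -0.001, -0.001, -0.001]
[0, 0, 24, -0.001, -0.001, -0.001]
[0, 0, 24, -0.001, -0.001, -0.001]
[0, 0, 24, -0.001, -0.001, -0.001]
```

View pics/w5.png

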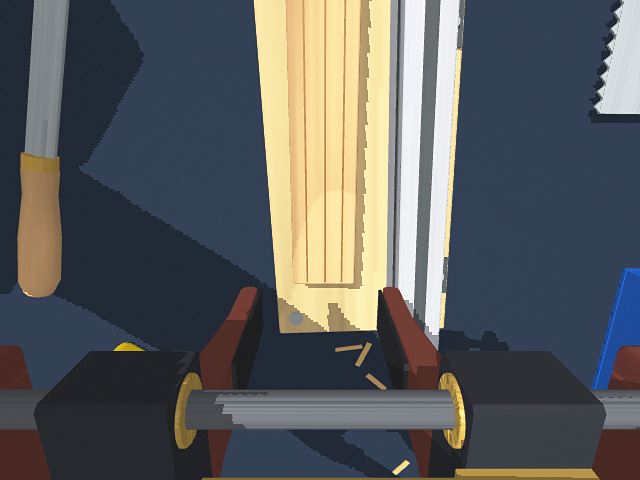

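The rail's right end (293–355, 283) is centred between the fingers, and there is room for the back finger before the fence (column 390). Descending.

Request:
apply_moves --steps '[0, 1, 30, 0, 0, -0.003, 54, 0, 0, 30, 0, 0, 0, 54, 0, 0, 25, 0, 0, 0, 54, 0, 0, 20, 0, 0, 0, 54, 0, 0, 0, 0, 0, 0, 54]'

```text
t: 12.65
tcp_pos: [0.5242, -0.3369, 0.0662]
orientation: [-179.9, -0.1, 90.8]
ft_force: [0.0, 0.1, 0.4]
finger_gap: 0.0536
```

Request:
apply_moves --steps '[0, 0, 14, 0, 0, 0, 54, 0, 0, 0, 0, 0, 0, 54]'

```text
t: 12.9
tcp_pos: [0.5245, -0.3382, 0.0533]
orientation: [-180.0, -0.0, 90.7]
ft_force: [0.1, 0.7, 0.4]
finger_gap: 0.054
```

Request:
apply_moves --steps '[0, 0, 4, 0, 0, 0, 40, 0, 0, 0, 0, 0, 0, 38, 0, 0, 0, 0, 0, 0, 38, 0, 0, 0, 0, 0, 0, 38]' --newtons 25

```text
t: 13.4
tcp_pos: [0.5247, -0.3387, 0.0501]
orientation: [180.0, 0.0, 90.7]
ft_force: [1.2, -1.0, -0.3]
finger_gap: 0.045
```

```bash
python3 - <<'E'
from bench import manip
from h import *
s=manip.sense();p=s["tcp_pos"];print(st(p),s["orientation"],s["finger_gap"],s["ft_force"])
c=st(p)
print("rotate+shift, 10 rows");t=w(-19,c[1]+225,p[2]*1e3);plan(t,[180,0,92.7],8)
E
```

```text
[ -18.8552781  -303.12815052   50.07353905] [1.79983288e+02 1.65848429e-02 9.07295053e+01] 0.045044504907115895 [ 1.18577497 -1.00175406 -0.32171893]
rotate+shift, 10 rows
[28, -1, 0, 0.0, 0.0, -0.004]
[28, -1, 0, 0.0, 0.0, -0.004]
[28, -1, 0, 0.0, 0.0, -0.004]
[28, -1, 0, 0.0, 0.0, -0.004]
[28, -1, 0, 0.0, 0.0, -0.004]
[28, 0, 0, 0.0, 0.0, -0.004]
[28, 0, 0, 0.0, 0.0, -0.004]
[28, 0, 0, 0.0, 0.0, -0.004]
```

Request:
apply_moves --steps '[20, -1, 0, 0, 0, -0.004, 38, 28, -1, 0, 0, 0, -0.004, 38, 28, -1, 0, 0, 0, -0.004, 38, 28, -1, 0, 0, 0, -0.004, 38, 28, -1, 0, 0, 0, -0.004, 38]'

```text
t: 14.02
tcp_pos: [0.5165, -0.205, 0.0501]
orientation: [-180.0, 0.0, 91.9]
ft_force: [-0.6, -0.9, -0.9]
finger_gap: 0.045
```

Request:
apply_moves --steps '[28, 0, 0, 0, 0, -0.004, 38, 28, 0, 0, 0, 0, -0.004, 38, 22, 0, 0, 0, 0, -0.004, 38, 10, 0, 0, 0, 0, 0, 38, 0, 0, 0, 0, 0, 0, 38]'

```text
t: 14.65
tcp_pos: [0.5134, -0.1176, 0.05]
orientation: [180.0, -0.0, 92.7]
ft_force: [0.4, 1.5, 0.8]
finger_gap: 0.0451
```

```bash
python3 - <<'E'
from bench import manip
import cv2
from h import *
s=manip.sense();p=s["tcp_pos"];print(st(p),s["orientation"],s["finger_gap"],s["ft_force"])
out=[]
for n in("top","side"):
    im,d=manip.capture(n);c=manip.calibration(n);K,T=c["intrinsics"],c["world_from_camera"]
    np.savez(f"{n}1.npz",im=im,d=d,K=K,T=T)
    y0,x0=(185,215) if n=="top" else (170,225)
    out.append(cv2.resize(im[y0:y0+100,x0:x0+ (270 if n=="top" else 200)],(800,296) if n=="top" else (592,296),interpolation=cv2.INTER_CUBIC))
out[1]=cv2.copyMakeBorder(out[1],0,0,0,208,0)
cv2.imwrite("pics/c6.png",np.vstack(out)[:,:,::-1])
E
```

```text
[-19.79207684 -81.80351732  50.0301531 ] [ 1.79999401e+02 -4.33444170e-02  9.26638465e+01] 0.04509372269222556 [0.35159834 1.5124095  0.81622205]
```

View pics/c6.png

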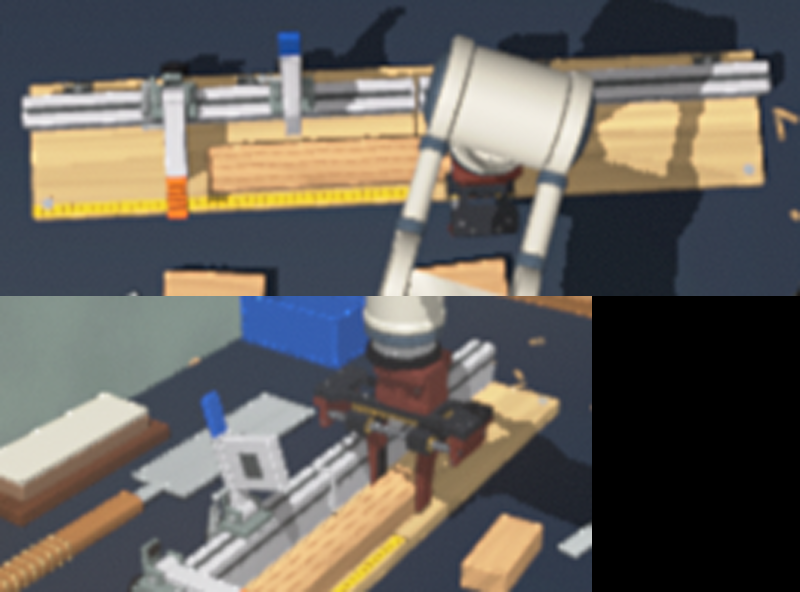

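The crop shows the rail square and about 20 mm short of the orange stop, with blue up. I'll close in slowly, along the board and towards the fence.

Request:
apply_moves --steps '[5, 3, 0, 0, 0, 0, 38, 5, 3, 0, 0, 0, 0, 38, 4, 2, 0, 0, 0, 0, 38, 1, 0, 0, 0, 0, 0, 38, 0, 0, 0, 0, 0, 0, 38]'

```text
t: 15.38
tcp_pos: [0.5212, -0.1032, 0.05]
orientation: [180.0, -0.0, 92.6]
ft_force: [2.0, 0.5, -0.4]
finger_gap: 0.045
```

Request:
apply_moves --steps '[1, 0, 0, 0, 0, 0, 38, 1, 0, 0, 0, 0, 0, 38, 0, 0, 0, 0, 0, 0, 38]'

```text
t: 15.75
tcp_pos: [0.5207, -0.1014, 0.05]
orientation: [180.0, 0.0, 92.6]
ft_force: [-0.5, -1.2, 0.7]
finger_gap: 0.045
```

Request:
apply_moves --steps '[1, 0, 0, 0, 0, 0, 38, 1, 0, 0, 0, 0, 0, 38, 0, 0, 0, 0, 0, 0, 38]'

```text
t: 16.12
tcp_pos: [0.5207, -0.0993, 0.0501]
orientation: [180.0, 0.0, 92.6]
ft_force: [-0.8, -2.1, 2.1]
finger_gap: 0.0448
```

Request:
apply_moves --steps '[0, 0, 0, 0, 0, 0, 49, 0, 0, 0, 0, 0, 0, 49, 0, 0, 0, 0, 0, 0, 49, 0, 0, -20, 0, 0, 0, 49, 0, 0, -50, 0, 0, 0, 49]'

```text
t: 16.75
tcp_pos: [0.5192, -0.0989, 0.1191]
orientation: [-179.7, -0.1, 92.6]
ft_force: [0.4, -1.2, 0.1]
finger_gap: 0.0489
```

Request:
apply_moves --steps '[0, -35, -30, 0, 0, 0.18, 70, 0, -40, 0, 0, 0, 0.18, 87.8, 0, 0, 0, 0, 0, 0.18, 87.8, 0, 0, 0, 0, 0, 0.18, 87.8, 0, 0, 0, 0, 0, 0.18, 87.8]'

```text
t: 17.38
tcp_pos: [0.4462, -0.0956, 0.1519]
orientation: [179.9, -0.1, 40.7]
ft_force: [-0.2, -0.1, -0.1]
finger_gap: 0.0877
```

Request:
apply_moves --steps '[0, 0, 0, 0, 0, 0.18, 87.8, 0, 0, 0, 0, 0, 0.18, 87.8, 0, 0, 0, 0, 0, 0.18, 87.8, 0, 0, 0, 0, 0, 0.13, 87.8, 0, 0, 0, 0, 0, 0, 87.8]'

```text
t: 18.0
tcp_pos: [0.4463, -0.0956, 0.1514]
orientation: [180.0, -0.1, 2.7]
ft_force: [0.1, 0.5, 0.7]
finger_gap: 0.0878
```

```bash
cat > look.py <<'E'
from bench import manip
import cv2,sys
from h import *
c=manip.calibration("wrist");im,d=manip.capture("wrist");K,T=c["intrinsics"],c["world_from_camera"]
cv2.imwrite("pics/%s.png"%sys.argv[1],im[:,:,::-1])
s=manip.sense();print("tcp st",st(s["tcp_pos"]),s["orientation"],s["finger_gap"])
P=cloud(d,K,T);S=np.stack([*(np.einsum("ij,hwj->ihw",np.array([[np.cos(th),np.sin(th)],[-np.sin(th),np.cos(th)]]),P[...,:2]-O)*1e3),P[...,2]*1e3],-1)
R=((abs(S[...,2]-46)<5)&(d>0)&(S[...,0]>-60)&(S[...,0]<29)&(S[...,1]>-120)&(S[...,1]<225)).astype(np.uint8)
R[290:]=0
R=cv2.morphologyEx(R,cv2.MORPH_OPEN,np.ones((3,3)))
k=max(cv2.findContours(R,0,2)[0],key=cv2.contourArea)
q=np.array([st(ray(u,v,.046,K,T))[:2] for u,v in k[:,0]],np.float32);print("rail st",[np.round(a,2) for a in cv2.minAreaRect(q)],cv2.boxPoints(cv2.minAreaRect(q)).round(1).tolist())
E
python3 look.py w7; python3 -c "
from h import *
plan(w(-50,-10,120),[180,0,2.7],3)"
```

```text
tcp st [-85.77972306 -56.59655047 151.17263272] [ 1.79978108e+02 -8.11206518e-02  2.78139560e+00] 0.08793604234468072
rail st [array([-11.6 ,  26.23]), array([237.56,  44.74]), np.float64(89.76)] [[-34.5, -92.5], [10.300000190734863, -92.5999984741211], [11.300000190734863, 144.89999389648438], [-33.5, 145.10000610351562]]
[12, -16, 10, 0.0, -0.0, 0.0]
[12, -16, 10, 0.0, -0.0, 0.0]
[12, -16, 10, 0.0, -0.0, 0.0]
```

View pics/w7.png

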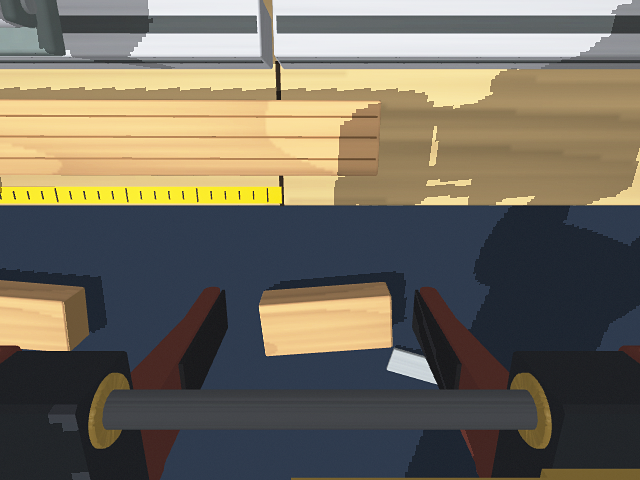

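The rail's right end is at column 380, front edge at row 175, and it lies parallel to the fence with an ~18 mm gap. I'll push the front face with both open fingers.

Request:
apply_moves --steps '[15, -24, 20, 0, 0, 0, 87.8, 16, -23, 20, 0, 0, 0, 87.8, 0, 0, 30, 0, 0, 0, 87.8, 0, 0, 30, 0, 0, 0, 87.8, 0, 0, 0, 0, 0, 0, 87.8]'

```text
t: 18.68
tcp_pos: [0.4733, -0.0468, 0.0479]
orientation: [-179.9, 0.3, 2.8]
ft_force: [0.0, 0.3, 0.3]
finger_gap: 0.0878
```

Request:
apply_moves --steps '[6, 0, 0, 0, 0, 0, 87.8, 6, 0, 0, 0, 0, 0, 87.8, 5, 0, 0, 0, 0, 0, 87.8, 4, 0, 0, 0, 0, 0, 87.8, 3, 0, 0, 0, 0, 0, 87.8]'

```text
t: 19.3
tcp_pos: [0.4991, -0.0461, 0.0501]
orientation: [-180.0, 0.0, 2.6]
ft_force: [-2.5, -1.0, 1.8]
finger_gap: 0.0877
```

Request:
apply_moves --steps '[2, 0, 0, 0, 0, 0, 87.8, 2, 0, 0, 0, 0, 0, 87.8, 1, 0, 0, 0, 0, 0, 87.8, 0, 0, 0, 0, 0, 0, 87.8]'

```text
t: 19.8
tcp_pos: [0.5038, -0.0456, 0.0498]
orientation: [-180.0, 0.0, 2.6]
ft_force: [-2.8, 0.7, 1.0]
finger_gap: 0.0876
```

Request:
apply_moves --steps '[1, 0, 0, 0, 0, 0, 87.8, 1, 0, 0, 0, 0, 0, 87.8, 0, 0, 0, 0, 0, 0, 87.8]'

```text
t: 20.18
tcp_pos: [0.5043, -0.0457, 0.0498]
orientation: [-180.0, 0.2, 2.6]
ft_force: [-10.3, 2.0, 5.8]
finger_gap: 0.0879
```

Request:
apply_moves --steps '[1, 0, 0, 0, 0, 0, 87.8, 0, 0, 0, 0, 0, 0, 87.8]'

```text
t: 20.42
tcp_pos: [0.5044, -0.0457, 0.0498]
orientation: [-180.0, 0.4, 2.6]
ft_force: [-14.9, 0.4, 8.5]
finger_gap: 0.0881
```

Request:
apply_moves --steps '[-10, 0, 0, 0, 0, 0, 87.8, -30, 0, 0, 0, 0, 0, 87.8, -10, 20, -40, 0, 0, 0, 60, 0, 45, -40, 0, 0, 0, 20, 0, 45, -10, 0, 0, 0, 0]'

```text
t: 21.05
tcp_pos: [0.4635, -0.1598, 0.1438]
orientation: [179.8, -0.4, 2.7]
ft_force: [-0.1, -0.0, 0.1]
finger_gap: 0.0616
```

Request:
apply_moves --steps '[0, 0, 0, 0, 0, 0, 0, 0, 0, 0, 0, 0, 0, 0, 0, 0, 0, 0, 0, 0, 0]'

```text
t: 21.42
tcp_pos: [0.4618, -0.1568, 0.1391]
orientation: [-180.0, 0.0, 2.7]
ft_force: [0.2, 0.5, 0.5]
finger_gap: 0.0312
```

```bash
python3 look.py w8; python3 -c "
from h import *
plan(w(4,-122,110),[180,0,2.7],3)"
```

```text
tcp st [ -73.14237176 -118.47825286  139.21247796] [-1.79967825e+02  4.39844218e-02  2.70825596e+00] 0.027558427881798624
rail st [array([  7.33, -10.52]), array([164.69,  43.01]), np.float64(89.99)] [[-14.199999809265137, -92.9000015258789], [28.799999237060547, -92.9000015258789], [28.799999237060547, 71.80000305175781], [-14.199999809265137, 71.80000305175781]]
[26, 1, 10, -0.0, 0.0, 0.0]
[26, 1, 10, -0.0, 0.0, 0.0]
[26, 1, 10, -0.0, 0.0, 0.0]
```

View pics/w8.png

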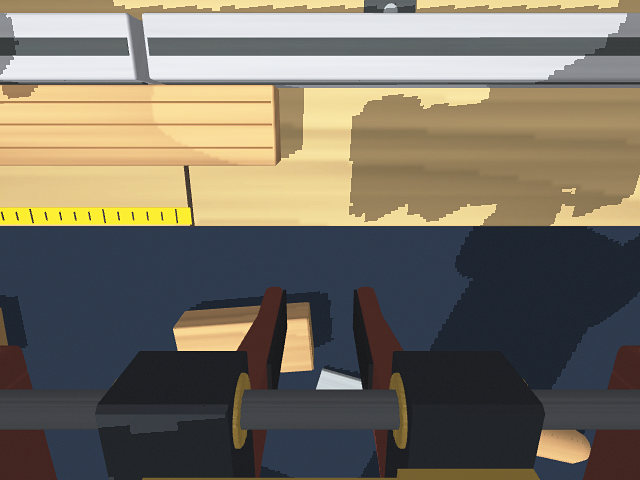

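The rail is flush with the fence, right end at (278,125). Next is the end push.

Request:
apply_moves --steps '[26, 2, 0, 0, 0, 0, 0, 26, 1, 0, 0, 0, 0, 0, 25, 1, 15, 0, 0, 0, 0, 0, 0, 30, 0, 0, 0, 0, 0, 0, 30, 0, 0, 0, 0]'

```text
t: 22.1
tcp_pos: [0.5394, -0.1572, 0.0637]
orientation: [-180.0, 0.0, 2.7]
ft_force: [-0.1, 0.7, 0.3]
finger_gap: 0.0002
```

Request:
apply_moves --steps '[0, 0, 12, 0, 0, 0, 0, 0, -4, 0, 0, 0, 0, 0, 0, -4, 0, 0, 0, 0, 0, 0, 0, 0, 0, 0, 0, 0]'

```text
t: 22.6
tcp_pos: [0.5394, -0.1502, 0.0546]
orientation: [179.9, -0.1, 2.7]
ft_force: [-1.2, 0.2, 0.1]
finger_gap: 0.0005
```

Request:
apply_moves --steps '[0, -2, 0, 0, 0, 0, 0, 0, -2, 0, 0, 0, 0, 0, 0, -1, 0, 0, 0, 0, 0, 0, 0, 0, 0, 0, 0, 0]'

```text
t: 23.1
tcp_pos: [0.5384, -0.1453, 0.0529]
orientation: [-180.0, 0.0, 2.6]
ft_force: [0.5, -0.5, 1.3]
finger_gap: 0.0005
```

```bash
python3 -c "
from bench import manip
from h import *
s=manip.sense();print(st(s['tcp_pos']),s['finger_gap'],s['ft_force'],s['orientation'])"
```

```text
[   3.90803572 -110.63667819   52.92870779] 0.0005313725924720569 [ 0.48437683 -0.47387737  1.33480531] [-1.79998840e+02  4.59925550e-03  2.62640839e+00]
```

Request:
apply_moves --steps '[0, -1, 0, 0, 0, 0, 0, 0, -1, 0, 0, 0, 0, 0, 0, -1, 0, 0, 0, 0, 0, 0, -1, 0, 0, 0, 0, 0, 0, 0, 0, 0, 0, 0, 0]'

```text
t: 23.72
tcp_pos: [0.5383, -0.1413, 0.053]
orientation: [-180.0, -0.0, 2.6]
ft_force: [0.4, 0.6, -0.2]
finger_gap: 0.0008
```

Request:
apply_moves --steps '[0, -1, 0, 0, 0, 0, 0, 0, -1, 0, 0, 0, 0, 0, 0, 0, 0, 0, 0, 0, 0]'

```text
t: 24.1
tcp_pos: [0.5382, -0.1393, 0.0529]
orientation: [-180.0, -0.0, 2.6]
ft_force: [0.1, 0.2, -0.3]
finger_gap: 0.0005
```

Request:
apply_moves --steps '[0, -1, 0, 0, 0, 0, 0, 0, 0, 0, 0, 0, 0, 0]'

```text
t: 24.35
tcp_pos: [0.5381, -0.1383, 0.053]
orientation: [-180.0, -0.0, 2.6]
ft_force: [0.3, 0.7, -0.2]
finger_gap: 0.0002
```

Request:
apply_moves --steps '[0, -1, 0, 0, 0, 0, 0, 0, -1, 0, 0, 0, 0, 0, 0, 0, 0, 0, 0, 0, 0]'

```text
t: 24.72
tcp_pos: [0.538, -0.1365, 0.053]
orientation: [180.0, -0.0, 2.6]
ft_force: [0.1, -1.9, 0.1]
finger_gap: 0.0003
```

Request:
apply_moves --steps '[0, -1, 0, 0, 0, 0, 0, 0, -1, 0, 0, 0, 0, 0, 0, 0, 0, 0, 0, 0, 0]'

```text
t: 25.1
tcp_pos: [0.5379, -0.1347, 0.053]
orientation: [180.0, 0.0, 2.6]
ft_force: [0.7, -2.6, -0.9]
finger_gap: 0.0
```

Request:
apply_moves --steps '[0, -1, 0, 0, 0, 0, 0, 0, 0, 0, 0, 0, 0, 0]'

```text
t: 25.35
tcp_pos: [0.5378, -0.1346, 0.053]
orientation: [179.9, 0.0, 2.6]
ft_force: [-0.2, -6.8, -1.7]
finger_gap: 0.0004
```

Request:
apply_moves --steps '[0, 8, 0, 0, 0, 0, 0, 0, 12, 0, 0, 0, 0, 0, 0, 0, -50, 0, 0, 0, 0, -20, 0, -60, 0, 0, 0, 0, -40, -30, -60, 0, 0, 0, 0]'

```text
t: 25.98
tcp_pos: [0.4858, -0.1327, 0.2125]
orientation: [180.0, -0.1, 2.5]
ft_force: [0.8, -0.6, 0.5]
finger_gap: 0.0007
```

Request:
apply_moves --steps '[-40, -50, -60, 0, 0, 0, 0, 0, -60, -40, 0, 0, 0, 0, 0, -50, -20, 0, 0, 0, 0, 0, 0, 0, 0, 0, 0, 0]'

```text
t: 26.48
tcp_pos: [0.4515, 0.0067, 0.3103]
orientation: [-180.0, -0.3, 2.9]
ft_force: [0.6, -1.1, -0.7]
finger_gap: 0.0005
```

```bash
python3 look.py w9; python3 - <<'E'
from bench import manip
from h import *
# moved-bystander check via top view vs start
z=np.load("top0.npz");im,d=manip.capture("top")
for n,(u0,v0,u1,v1) in dict(cut0=(262,268,315,300),cut1=(345,265,395,297),chis=(185,280,268,332),goug=(385,285,470,320),tape=(475,265,510,302),plane=(140,225,172,285),saw=(225,145,415,178),glue=(155,190,195,225)).items():
    f=lambda i:cv2.cvtColor(i[v0:v1,u0:u1],cv2.COLOR_RGB2GRAY).astype(np.float32)
    print(n,np.round(cv2.phaseCorrelate(f(z["im"]),f(im)),2) if 0 else (np.round(cv2.phaseCorrelate(f(z["im"]),f(im))[0],2)))
E
```

```text
tcp st [-75.86307038  43.86649189 308.65181453] [ 1.79995174e+02 -1.16662607e-01  2.80150594e+00] 0.0007485916307337797
rail st [array([ 1.08, 61.23]), array([ 55.08, 301.78]), np.float64(0.19)] [[-27.0, 212.0], [-26.0, -89.80000305175781], [29.100000381469727, -89.5999984741211], [28.100000381469727, 212.1999969482422]]
cut0 [ 0.16 -0.05]
cut1 [-0.   -0.09]
chis [-0.04  0.  ]
goug [-0.26  0.04]
tape [ 0.07 -0.17]
plane [0.01 0.02]
saw [-0.06  0.01]
glue [-0.06 -0.03]
```

View pics/w9.png

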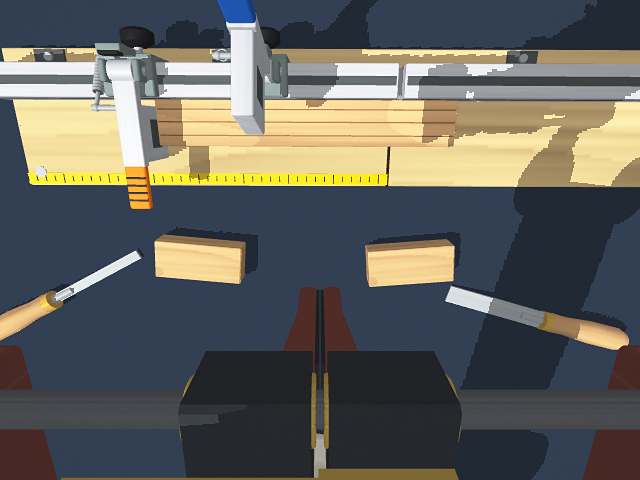

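The rail's left end is at the orange plate (157,120), its back edge runs along the fence, and blue is up. One last parallelism check on the front edge.

```bash
python3 - <<'E'
from bench import manip
from h import *
c=manip.calibration("wrist");im,d=manip.capture("wrist");K,T=c["intrinsics"],c["world_from_camera"]
P=cloud(d,K,T);Z=P[...,2];fr=[];ff=[]
for u in list(range(175,228,4))+list(range(270,448,4)):
    v=np.where(abs(Z[100:165,u]-.046)<.004)[0]+100;fr.append(st(ray(u,v.max()+.5,.046,K,T))[:2])
for u in list(range(175,210,4))+list(range(290,396,4))+list(range(410,600,4)):
    v=np.where(abs(Z[60:115,u]-.068)<.006)[0]+60;ff.append(st(ray(u,v.max()+.5,.068,K,T))[:2])
for n,a in(("rail front",fr),("fence front",ff)):
    a=np.array(a);p=np.polyfit(a[:,1],a[:,0],1);e=a[:,0]-np.polyval(p,a[:,1]);k=abs(e)<1.5;p=np.polyfit(a[k,1],a[k,0],1)
    print(n,k.sum(),len(k),"at y=-90,210:",np.polyval(p,[-90,210]).round(2))
E
```

```text
rail front 59 59 at y=-90,210: [-14.24 -14.15]
fence front 84 84 at y=-90,210: [29.98 29.92]
```

```bash
python3 -c "
from bench import manip
print(manip.hand_in())"
```

```text
the job is handed in; nothing more can be done
None
```

The job is handed in at about 26.6 s of the 72 s. The hand-in reports no verdict.

**What I did:** I gripped the blue nose and swung it up until it snapped onto its rear rest. Then I gripped the orange nose and pulled it forward and down past its dead point. I gripped the rail near its right end and dragged it along. I pressed it square to the fence with both open fingers, then nudged its right end until it met the orange stop.

**Last checks:**
- **Fence:** the rail's front edge is parallel to the fence within 0.1 mm and about 44 mm in front of it. The rail is 45 mm wide, so it is flush to within measuring error.
- **Orange stop:** the tool stalled with about 7 N at contact, far below the 40 N limit. The picture shows the rail's left end at the stop plate. The rail outline (-90 to 212 mm) ends about 2 mm past the expected face at 210 mm. I put that down to the outline also catching part of the stop, because it came out too large as well (55 mm wide).
- **Stops:** blue is up and orange is down in the last picture.
- **Other tools and pieces:** they shifted by less than about 0.3 pixel (1 mm) in the top view, and the robot is clear of everything.

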